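# Clear the paddle and close-pack the last hexagonal bottle

### The job

The wooden paddle is in the way of the last free gap in the ware tray: first take it out and lay it flat inside the empty tool tray. Then pick up the hexagonal bottle that stands alone on the table and stand it gently, without dropping it, in the freed gap, snug up against the three bottles beside it with its flat faces flush with theirs. Leave the bottles already packed in their places and standing, and do not disturb anything else on the table.

Things in the scene. Friction and masses are not known exactly. Their poses are not given: they have to be found in the camera images.
- loose_bottle: Hexagonal clay bottle standing alone on the table, 0.25-0.45 kg. Body 66 mm across flats up to 73 mm, then a straight hexagonal neck 24 mm across flats up to 115 mm, flats parallel to the body's: grip the neck from above. Bottom edge bevelled (61 mm across flats at the underside, full from 3 mm up). Origin: centre of the underside; z up, +x square to a flat (flats every 60 degrees).
- packed_middle: Middle bottle of the row of three along the back rail of ware_tray. A twin of loose_bottle (66 mm across flats, 115 mm tall, same origin and axes), 0.35 kg, loose.
- packed_end_a: Bottle at the -x end (in ware_tray's frame) of the row of three along the back rail. A twin of loose_bottle (66 mm across flats, 115 mm tall, same origin and axes), 0.35 kg, loose.
- packed_end_b: Bottle at the +x end (in ware_tray's frame) of the row of three along the back rail. A twin of loose_bottle (66 mm across flats, 115 mm tall, same origin and axes), 0.35 kg, loose.
- packed_front: Only bottle of the front row (a twin of loose_bottle, 0.35 kg, loose), in the notch between packed_middle and either one of the end bottles. The gap is the mirror place: the notch between packed_middle and the other end bottle, beside packed_front; a bottle there touches three. Packed bottles stand 66.6 mm apart (centres), flats parallel; 42 mm is free between necks.
- ware_tray: Fixed plywood tray, 224 (x) by 210 mm (y); 30 mm high rails at both x ends and the back (+y), open front (-y). Origin on the table; front edge at y = -95, back rail's inner face at y = 105 mm. Floor 12 mm up. Back row at x = -66.6, 0, 66.6, y = 66; front row at x = -33.3 and 33.3, y = 8.3 mm: one is packed_front, the other the gap. Flats of the packed bottles face +-x and 60 degrees to it.
- paddle: Wooden paddle 190 mm long, 0.06-0.12 kg, flat on ware_tray's floor, blade in the gap, handle overhanging the open front. +x from handle to blade tip, z up; origin on the underside, 14 mm behind the tip. Blade x -81..14 mm, 50 mm wide, 12 mm thick; handle x -176..-81 mm, 22 mm wide, 20 mm thick; undersides level. Centre of mass near x = -74 mm.
- paddle_handle (a point): Point in the handle at paddle x = -120 mm, 10 mm over the underside: a good grip, from above across the 22 mm width; the handle overhangs the tray's front here.
- paddle_mid (a point): Point in the middle of the paddle's length (paddle x = -81 mm), on the underside.
- tool_tray: Fixed shallow dark wooden tray, empty, open on top: outside 260 (x) by 140 (y), 25 mm high, walls and floor 7 mm (inside 246 by 126 mm). Origin: centre of its underside. The paddle fits lengthwise along x, either way round.
- round_bottle: Bystander: round clay bottle, 72 mm wide, 110 mm tall. Loose; leave it alone. Origin: centre of its underside.
- mug: Bystander: grey clay mug, 80 mm wide, 85 mm tall. Loose; leave it alone. Origin: centre of its underside.
- bowl: Bystander: clay bowl, 130 mm wide, 55 mm tall. Loose; leave it alone. Origin: centre of its underside.
- glaze_jar: Bystander: white glaze jar with a black cap, 68 mm wide, 90 mm tall. Loose; leave it alone. Origin: centre of its underside.
- kiln_prop: Bystander: square pale kiln prop 40 by 100 by 40 mm lying on the table. Loose; leave it alone. Origin: centre of its underside.
- brush: Bystander: long glaze brush lying on the table. Loose; leave it alone. Origin: centre of its underside (middle of the tool).
- trim_ring: Bystander: terracotta ring 90 mm wide, 30 mm tall. Loose; leave it alone. Origin: centre of its underside.

How it is judged:
By the outcome, as a careful person would: the job done as asked, in the order asked, and still so for the second after the job is handed in, with the robot touching nothing.
It also fails if it takes over 53 s, if anything falls off the work surface, if the arm or the gripper's body presses on something with over 40 N, if the wrist force passes 120 N, or if a joint passes its speed limit or range.

### The arm

A 6-joint arm with a two-finger parallel gripper is mounted at the origin on the work surface. World frame = base frame: x ahead of the robot, y to its left, z up, the work surface at z = 0. Lengths are in m, angles in rad, forces in N, time in s.
With the tool pointing down it reaches from about 0.35 to 0.975 m from the base axis. Payload 4.9 kg.
Tool frame: the origin (TCP) lies midway between the tips of the shut fingers; the grasp point (between the pads) lies 19 mm behind it; z points along the fingers, y is the line along which they close (so a half turn about z gives the same grasp; the last joint's range is limited). The gripper opens to 85 mm and grips with 20 to 120 N. Pads are 22 mm wide; open, the fingers measure 114 mm over their backs; the gripper's body (76 mm by 85 mm) begins 54 mm behind the grasp point. The pads swing forward as they close: fully open they stand 13 mm farther back than shut.
Start: joints at [-1.395, 0.053, 1.613, -0, 1.476, -0.119], TCP at [0.182, -0.598, 0.231] pointing down, gripper open.
Joint ranges: [-3.01, 3.01], [-1.01, 2.22], [0.06, 2.58], [-1.02, 4.17], [0.09, 2.62], [-3.14, 3.14]. Speed limits (rad/s): [2.57, 2.57, 3.14, 3.14, 3.14, 3.14].

### API

Orientations are given as a unit quaternion [w, x, y, z].
In Python, from plant import state, grab_frame, job_done, cut_out, place_of gives the robot as it stands.
- The arm moves only by the tool jog_arm, never from a script. Its argument "motion" is text: rows parted by semicolons, each of 7 numbers parted by spaces: the opening in per cent of the stroke, from 0 (shut) to 100 (fully open), then the shift along the tool's x, y, z as a fraction of full scale, then the turn, a rotation vector about the tool's x, y, z as a fraction of full scale. A call has exactly 5 rows; each row is the pose to reach, as a shift and turn from the pose commanded when the call began, along the tool's axes at that moment; what a row does not reach only later rows make up. Full scale, the value 1, is 50 cm for a shift and 1.5 rad for a turn. A row lasts 1/8 s, in which the tool goes at most 62.5 mm and 10.7 degrees, less where a joint would pass 70% of its speed; a pose out of reach is approached as far as the arm can. A call with a number of a shift or a turn outside -1 to 1 is refused whole. A call with a gripper value outside its range is refused whole. The fingers move at their own pace and stop on an object; the grip force is fixed at half the most. Time passes only in rows, so rows that repeat a pose let the fingers close, or fill a call up. It gives the time, the measured TCP pose, the force, the opening and the grip force at its end, in the units of the state.
- state(): the state, without advancing time (a new reading comes with each control period).
- grab_frame(name): name is "scene" or "top" or "wrist"; returns a dict with "color" (384x512x3 uint8, red, green, blue), "range_z" (384x512 float32, m along the optical axis (not along the pixel's ray), 0 where there is no reading), "intrinsics" (3x3 intrinsics, pixels), "world_from_camera" (4x4, takes a point from camera to world coordinates). Camera axes: x right, y up, looking along -z (the intrinsics and any distortion apply to the point x, -y, -z); pixel columns grow to the right and rows downward; lengths in m; the calibration is good to about 2 mm. A picture is of the moment at which its call begins.
- job_done(): hands the job in; it is judged then, once.
Trained networks look in the newest picture that a camera, given by its name, has taken for a name from the list of things; names that differ only in an ending like _2 or _b are one class to them, and where a whole thing is asked for, a point or a joint stands for the part that bears it (a point fixed in the world has none). Each returns a list of dicts, best first, with "p" (0 to 1); they miss things now and then, are a little off and sometimes report something else, mostly with a low value. They report only what shows in the picture. A call takes as long as a camera call.
- cut_out(camera, thing): "pixels" (384x512 bool, what is visible of it).
- place_of(camera, thing): "at" ([x, y, z] in m, in world coordinates, good to about 4 mm: a listed point, or the origin of a listed thing).
The state is a dict: "time": time; "joint_pos": joint angles; "joint_vel": joint speeds; "joint_efforts": joint torques, N m; "tool_pos": TCP position; "tool_rot": TCP orientation; "contact_force": force on the tool from outside, world axes, zero at the start; "ft_torque": the same for the moment, N m; "gripper_width": opening from 0.0 (shut) to 1.0 (fully open); "grasp_force": force on a finger pad.
Only numpy, scipy, OpenCV 4.12 (cv2) and the standard library are available. Lean on these libraries where they do the work, as an engineer would, in place of code of your own. Each camera call takes 0.05 s, during which the arm holds its last target. There are 200 camera calls.

## Working session

There is one attempt and no reset: what is moved stays moved. The work goes in short steps, Python scripts to look and compute and a tool call to move; the robot and the scene stay as the last step left them, time stands still between calls to the robot, and variables do not carry over. Pictures are saved under pics/ and viewed, at most 10 in all, crops included, and the job is handed in when it is done.

Besides the shell and the picture viewer there is one more tool, called after ">>>" as a command line: name --argument value ..., lists and objects as JSON in quotes. jog_arm: Moves the arm, as the interface text tells. Shift numbers are shares of 50 cm and turn numbers shares of 1.5 rad, none past 1 either way. Its arguments: {"type":"object","properties":{"motion":{"type":"string"}},"required":["motion"]}

```bash
mkdir -p pics; ls
python3 - <<'E'
from plant import *
import cv2,numpy as np
s=state();print({k:np.round(v,3).tolist() for k,v in s.items()})
ims=[]
for c in ("top","scene"):
    f=grab_frame(c);ims.append(f["color"])
    print(c,f["intrinsics"].tolist(),np.round(f["world_from_camera"],4).tolist())
    for t in ["loose_bottle","packed_front","ware_tray","paddle","paddle_handle","paddle_mid","tool_tray","round_bottle","mug","bowl","glaze_jar","kiln_prop","brush","trim_ring"]:
        print(t,[(round(d["p"],2),np.round(d["at"],3).tolist()) for d in place_of(c,t)][:6])
    cv2.imwrite(f"pics/{c}0.png",cv2.cvtColor(cv2.resize(f["color"],(800,600)),cv2.COLOR_RGB2BGR))
    np.savez(f"{c}0.npz",**f)
E
```

```text
pics
{'time': 0.0, 'joint_pos': [-1.395, 0.053, 1.614, 0.0, 1.476, -0.119], 'joint_vel': [-0.0, 0.001, -0.001, 0.0, -0.0, -0.0], 'joint_efforts': [0.0, -39.368, -37.018, -0.0, 0.007, 0.0], 'tool_pos': [0.182, -0.597, 0.23], 'tool_rot': [-0.001, 0.989, 0.147, -0.0], 'contact_force': [-0.193, 0.333, 0.358], 'ft_torque': [0.032, 0.002, 0.069], 'grasp_force': 0.0, 'gripper_width': 0.999}
top [[453.7295486325999, 0.0, 253.66121814139322], [0.0, 453.7295486325999, 194.24247676531752], [0.0, 0.0, 1.0]] [[-0.0193, 0.9834, -0.1805, 0.246], [-0.9998, -0.0196, 0.0003, 0.0047], [-0.0032, 0.1805, 0.9836, 1.7472], [0.0, 0.0, 0.0, 1.0]]
loose_bottle [(0.74, [0.588, -0.08, 0.001]), (0.46, [0.57, 0.271, 0.013])]
packed_front [(0.72, [0.571, 0.268, 0.009]), (0.37, [0.752, 0.076, -0.004])]
ware_tray [(0.77, [0.535, 0.262, -0.005]), (0.24, [0.473, 0.334, 0.009])]
paddle [(0.69, [0.502, 0.272, 0.011]), (0.27, [0.753, -0.242, -0.001])]
paddle_handle [(0.96, [0.493, 0.153, 0.025]), (0.29, [0.605, 0.326, 0.011])]
paddle_mid [(0.69, [0.494, 0.192, 0.014])]
tool_tray [(0.89, [0.53, -0.342, 0.001])]
round_bott
[... 799 characters left out ...]
.566, 0.27, 0.009])]
ware_tray [(0.7, [0.542, 0.26, 0.001])]
paddle [(0.58, [0.505, 0.273, 0.007])]
paddle_handle [(0.58, [0.495, 0.155, 0.021])]
paddle_mid [(0.73, [0.498, 0.191, 0.016]), (0.66, [0.474, 0.326, 0.01])]
tool_tray [(0.9, [0.529, -0.342, -0.001]), (0.42, [0.75, 0.076, 0.0])]
round_bottle [(0.64, [0.737, -0.045, -0.0]), (0.62, [0.565, 0.559, -0.003])]
mug [(0.89, [0.397, -0.054, 0.004])]
bowl [(0.88, [0.566, 0.559, -0.001])]
glaze_jar [(0.63, [0.339, -0.542, 0.001])]
kiln_prop [(0.64, [0.75, 0.078, -0.001])]
brush [(0.98, [0.55, -0.492, -0.002]), (0.68, [0.749, -0.239, 0.0]), (0.43, [0.339, -0.543, 0.001])]
trim_ring [(0.73, [0.749, -0.241, 0.002]), (0.7, [0.477, 0.329, 0.008])]
```

View pics/top0.png

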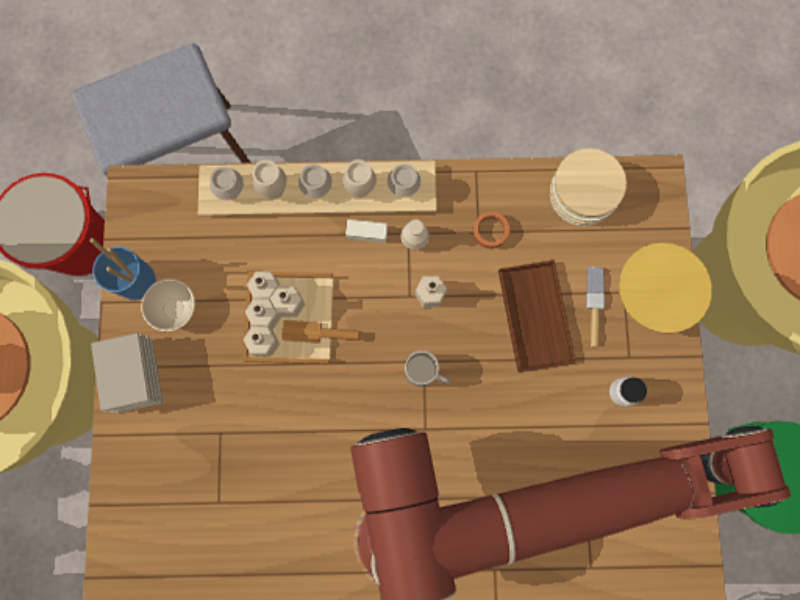

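View pics/scene0.png

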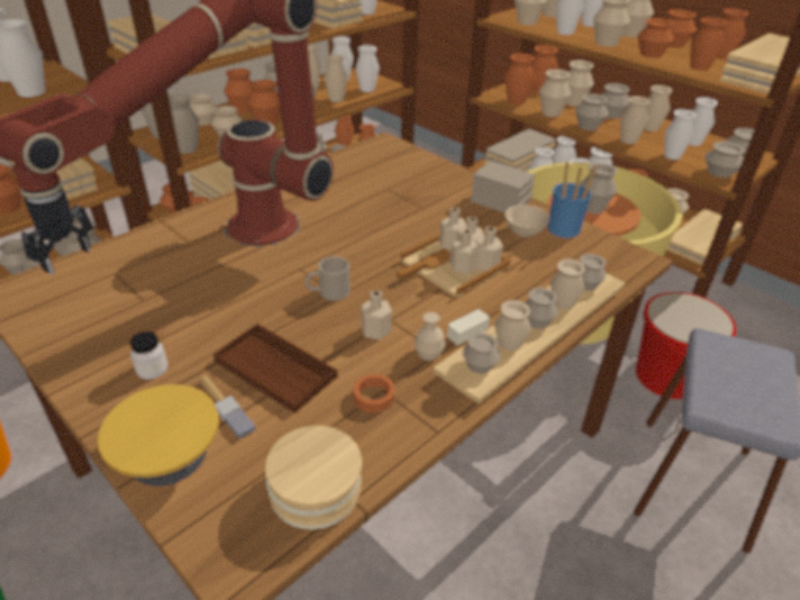

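The top view shows the ware tray at (290,315), with the paddle handle pointing right at (345,333). The loose bottle is at (430,290), the tool tray at (538,315) and the mug at (422,368). The gap is the notch nearer the robot, on the tray's -x side. Next I'll refine the yaws from the point clouds.

```bash
cat > h.py <<'E'
from plant import *
import numpy as np, cv2
from scipy.spatial.transform import Rotation as R
def cloud(f):
    z=f["range_z"];v,u=np.mgrid[:384,:512];K=f["intrinsics"]
    p=np.stack([(u-K[0,2])/K[0,0]*z,-(v-K[1,2])/K[1,1]*z,-z],-1)
    T=f["world_from_camera"];return p@T[:3,:3].T+T[:3,3]
def proj(f,P):
    T=f["world_from_camera"];c=(np.atleast_2d(P)-T[:3,3])@T[:3,:3];K=f["intrinsics"]
    return np.c_[K[0,0]*c[:,0]/-c[:,2]+K[0,2],K[1,1]*-c[:,1]/-c[:,2]+K[1,2]]
def pose():
    s=state();q=s["tool_rot"];return np.array(s["tool_pos"]),R.from_quat([q[1],q[2],q[3],q[0]])
def down(yaw): return R.from_euler('z',yaw)*R.from_quat([1,0,0,0])
def go(xyz,yaw,p=None,r=None):
    "numbers of a move to TCP xyz, pointing down, tool x at yaw"
    if p is None: p,r=pose()
    d=r.inv().apply(np.array(xyz)-p)/.5; w=(r.inv()*down(yaw)).as_rotvec()/1.5
    print("go",np.round(xyz,4),round(yaw,3),"->",' '.join(f"{x:.3f}" for x in [*d,*w]))
E
python3 - <<'E'
from h import *
for c in ("top","scene"):
    f=grab_frame(c);P=cloud(f)
    for t,lo,hi in (("paddle",.018,.045),("tool_tray",.017,.035),("ware_tray",.02,.045),("loose_bottle",.06,.085)):
        m=cut_out(c,t)
        for d in m[:1]:
            k=d["pixels"]&(P[...,2]>lo)&(P[...,2]<hi)&(f["range_z"]>0); q=P[k]
            if len(q)<5: print(c,t,len(q));continue
            r=cv2.minAreaRect(q[:,:2].astype(np.float32))
            print(c,t,round(d["p"],2),len(q),"rect",np.round(r[0],3),np.round(r[1],3),round(r[2],1),"zmed",round(np.median(q[:,2]),3))
pa=[np.mean([np.array(a) for a in x],0) for x in ([[.493,.153],[.495,.155]],[[.502,.272],[.505,.273]])]
d=pa[1]-pa[0];print("paddle yaw",np.degrees(np.arctan2(d[1],d[0])),np.hypot(*d))
E
```

```text
top paddle 0.95 424 rect [0.493 0.192] [0.185 0.051] 83.7 zmed 0.026
top tool_tray 0.68 373 rect [ 0.528 -0.339] [0.259 0.142] 8.4 zmed 0.023
top ware_tray 0.6 430 rect [0.535 0.274] [0.211 0.225] 87.5 zmed 0.029
top loose_bottle 0.61 192 rect [ 0.586 -0.079] [0.065 0.064] 88.2 zmed 0.073
scene paddle 0.82 207 rect [0.5   0.186] [0.189 0.049] 87.7 zmed 0.024
scene tool_tray 0.58 436 rect [ 0.529 -0.344] [0.267 0.145] 8.7 zmed 0.022
scene ware_tray 0.61 204 rect [0.535 0.266] [0.208 0.232] 87.2 zmed 0.027
scene loose_bottle 0.9 171 rect [ 0.593 -0.088] [0.064 0.069] 62.3 zmed 0.072
paddle yaw 85.41647019088295 0.1188801917898857
```

```bash
python3 -c "
from h import *
go([.493,.10,.23],1.49)"
```

```text
go [0.493 0.1   0.23 ] 1.49 -> 1.002 -1.155 0.003 -0.000 0.000 -0.797
```

>>> jog_arm --motion "60 .08 -.1 0 0 0 0; 60 .16 -.19 0 0 0 0; 60 .24 -.28 0 0 0 0; 60 .32 -.37 0 0 0 0; 60 .40 -.46 0 0 0 0"

```text
time: 2.62
tool_pos: [0.3066, -0.3181, 0.2315]
tool_rot: [0.0, 0.989, 0.147, 0.0]
contact_force: [0.8, 0.0, -0.9]
gripper_width: 0.599
grasp_force: 0.0
```

>>> jog_arm --motion "60 .08 -.1 0 0 0 -.12; 60 .16 -.19 0 0 0 -.24; 60 .24 -.28 0 0 0 -.36; 60 .32 -.37 0 0 0 -.48; 60 .40 -.46 0 0 0 -.6"

```text
time: 3.25
tool_pos: [0.4313, -0.0397, 0.2318]
tool_rot: [0.001, 0.825, 0.565, 0.001]
contact_force: [0.6, -0.6, -0.2]
gripper_width: 0.597
grasp_force: 0.0
```

```bash
python3 -c "
from h import *
print(pose()[0],state()['joint_pos'],state()['gripper_width'])
go([.493,.10,.20],1.49)"
```

```text
[ 0.43126791 -0.03972093  0.23180731] [-2.63925852e-01 -4.37749499e-01  2.03679220e+00 -1.41759222e-04
  1.54078024e+00  1.06064794e-01] 0.5965804141631246
go [0.493 0.1   0.2  ] 1.49 -> 0.305 0.014 0.064 0.001 0.000 -0.193
```

>>> jog_arm --motion "60 .08 .004 .02 0 0 -.06; 60 .16 .008 .04 0 0 -.12; 60 .24 .011 .06 0 0 -.193; 60 .305 .014 .064 0 0 -.193; 60 .305 .014 .064 0 0 -.193"

```text
time: 3.88
tool_pos: [0.4933, 0.0991, 0.199]
tool_rot: [-0.0, 0.736, 0.677, -0.0]
contact_force: [0.3, 0.1, -0.2]
gripper_width: 0.596
grasp_force: 0.0
```

Run:
```python
from h import *
f=grab_frame("wrist");P=cloud(f);np.savez("w1.npz",**f)
cv2.imwrite("pics/w1.png",cv2.cvtColor(f["color"],cv2.COLOR_RGB2BGR))
print(f["intrinsics"].tolist(),np.round(f["world_from_camera"],3).tolist(),pose()[0])
for t in ("paddle_handle","paddle","packed_front","ware_tray"):
    print(t,[(round(d["p"],2),np.round(d["at"],4).tolist()) for d in place_of("wrist",t)][:4])
for d in cut_out("wrist","paddle")[:1]:
    for lo,hi in ((.028,.036),(.02,.027)):
        q=P[d["pixels"]&(P[...,2]>lo)&(P[...,2]<hi)]
        if len(q)<9: continue
        r=cv2.minAreaRect(q[:,:2].astype(np.float32));print(d["p"],len(q),np.round(r[0],4),np.round(r[1],4),r[2])
```

```text
[[315.5650620424767, 0.0, 256.90051951013], [0.0, 315.5650620424767, 193.75969860958674], [0.0, 0.0, 1.0]] [[0.997, 0.079, 0.027, 0.499], [-0.083, 0.943, 0.321, 0.181], [-0.0, -0.322, 0.947, 0.341], [0.0, 0.0, 0.0, 1.0]] [0.49314494 0.09810113 0.19919167]
paddle_handle [(0.57, [0.4903, 0.1517, 0.0182]), (0.39, [0.7345, -0.0444, 0.0021])]
paddle []
packed_front []
ware_tray []
0.68 1964 [0.4899 0.144 ] [0.0929 0.0206] 84.2153549194336
0.68 4146 [0.4931 0.1746] [0.1585 0.0497] 84.88411712646484
```

View pics/w1.png

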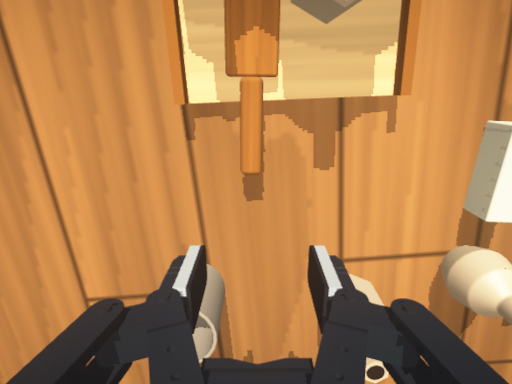

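```bash
python3 -c "
from h import *
go([.4902,.144,.10],1.475)
go([.4902,.144,.012],1.475)"
```

```text
go [0.4902 0.144  0.1   ] 1.475 -> 0.093 -0.014 0.199 0.000 0.000 0.005
go [0.4902 0.144  0.012 ] 1.475 -> 0.093 -0.014 0.375 0.000 0.000 0.005
```

>>> jog_arm --motion "60 .09 -.014 .08 0 0 .005; 60 .093 -.014 .18 0 0 .005; 60 .093 -.014 .28 0 0 .005; 60 .093 -.014 .35 0 0 .005; 60 .093 -.014 .375 0 0 .005"

```text
time: 4.8
tool_pos: [0.4884, 0.1437, 0.0095]
tool_rot: [-0.001, 0.74, 0.673, -0.002]
contact_force: [0.5, 0.3, 0.3]
gripper_width: 0.603
grasp_force: 0.0
```

>>> jog_arm --motion "60 0 0 0 0 0 0; 0 0 0 0 0 0 0; 0 0 0 0 0 0 0; 0 0 0 0 0 0 0; 0 0 0 0 0 0 0"

```text
time: 5.42
tool_pos: [0.4919, 0.1447, 0.014]
tool_rot: [0.001, 0.74, 0.673, 0.001]
contact_force: [-1.2, -0.7, 7.4]
gripper_width: 0.246
grasp_force: 60.7
```

>>> jog_arm --motion "0 0 0 -.03 0 0 0; 0 0 0 -.08 0 0 0; 0 0 0 -.15 0 0 0; 0 0 0 -.24 0 0 0; 0 0 0 -.33 0 0 0"

```text
time: 6.05
tool_pos: [0.4898, 0.1446, 0.1788]
tool_rot: [0.0, 0.74, 0.673, 0.0]
contact_force: [0.7, 0.4, -1.6]
gripper_width: 0.24
grasp_force: 59.7
```

Run:
```python
from h import *
p,r=pose();print(p,state()['gripper_width'],state()['contact_force'])
# paddle mid at tray centre, paddle +x along tray +x ; grip is 47.5 behind mid
y=np.radians(8.5);c=np.array([.5285,-.3415]);g=c-.0475*np.array([np.cos(y),np.sin(y)])
go([*g,.2],y);go([.43,-.05,.2],.8)
```

```text
[0.48981561 0.14457635 0.17875811] 0.23998155108462407 [ 0.72058208  0.40639272 -1.56120057]
go [ 0.4815 -0.3485  0.2   ] 0.148 -> -0.983 0.076 -0.043 0.000 -0.000 0.886
go [ 0.43 -0.05  0.2 ] 0.8 -> -0.399 -0.083 -0.043 0.000 -0.000 0.451
```

>>> jog_arm --motion "0 -.06 .003 -.02 0 0 .06; 0 -.16 .01 -.043 0 0 .15; 0 -.26 .02 -.043 0 0 .25; 0 -.36 .028 -.043 0 0 .35; 0 -.46 .036 -.043 0 0 .45"

```text
time: 6.68
tool_pos: [0.4862, -0.0876, 0.1992]
tool_rot: [0.0, 0.922, 0.388, 0.001]
contact_force: [0.9, -0.7, -0.6]
gripper_width: 0.242
grasp_force: 59.9
```

Run:
```python
from h import *
p,r=pose();print(p,state()['gripper_width'])
go([.4815,-.3485,.19],np.radians(8.5))
```

```text
[ 0.48623638 -0.08755375  0.19923227] 0.2418712667672881
go [ 0.4815 -0.3485  0.19  ] 0.148 -> -0.380 0.358 0.019 0.001 -0.001 0.432
```

>>> jog_arm --motion "0 -.08 .075 .004 0 0 .09; 0 -.16 .15 .008 0 0 .18; 0 -.24 .225 .012 0 0 .27; 0 -.32 .3 .016 0 0 .36; 0 -.38 .358 .019 0 0 .432"

```text
time: 7.3
tool_pos: [0.4826, -0.3492, 0.1895]
tool_rot: [0.0, 0.997, 0.074, 0.0]
contact_force: [-0.4, 0.3, -1.2]
gripper_width: 0.244
grasp_force: 59.8
```

Run:
```python
from h import *
p,r=pose();print(p,state()['gripper_width'])
f=grab_frame("wrist");P=cloud(f);Q=grab_frame("top")
cv2.imwrite("pics/w2.png",cv2.cvtColor(f["color"],cv2.COLOR_RGB2BGR))
for d in cut_out("wrist","tool_tray")[:1]:
    q=P[d["pixels"]&(P[...,2]>.017)&(P[...,2]<.035)]
    r_=cv2.minAreaRect(q[:,:2].astype(np.float32));print(d["p"],len(q),np.round(r_[0],4),np.round(r_[1],4),r_[2])
P2=cloud(Q)
for d in cut_out("top","paddle")[:1]:
    q=P2[d["pixels"]&(P2[...,2]>.14)]
    if len(q)>5:
        r_=cv2.minAreaRect(q[:,:2].astype(np.float32));print("paddle",d["p"],len(q),np.round(r_[0],4),np.round(r_[1],4),r_[2],q[:,2].min(),q[:,2].max())
go([.4815,-.3485,.05],np.radians(8.5))
```

```text
[ 0.48255986 -0.34922579  0.18950193] 0.2441319066621588
0.89 4451 [ 0.5173 -0.3437] [0.2352 0.1407] 8.431316375732422
go [ 0.4815 -0.3485  0.05  ] 0.148 -> -0.003 0.002 0.278 -0.000 -0.000 0.003
```

View pics/w2.png

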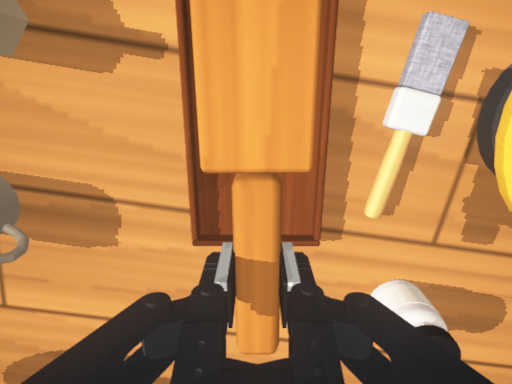

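>>> jog_arm --motion "0 -.003 .002 .08 0 0 0; 0 -.003 .002 .18 0 0 0; 0 -.003 .002 .27 0 0 0; 0 -.003 .002 .33 0 0 0; 0 -.003 .002 .351 0 0 0"

```text
time: 8.12
tool_pos: [0.4808, -0.3459, 0.0113]
tool_rot: [-0.002, 0.997, 0.078, -0.001]
contact_force: [-0.9, 0.1, -0.2]
gripper_width: 0.241
grasp_force: 59.8
```

>>> jog_arm --motion "0 0 0 .002 0 0 0; 0 0 0 .004 0 0 0; 0 0 0 .006 0 0 0; 0 0 0 .007 0 0 0; 0 0 0 .007 0 0 0"

```text
time: 8.75
tool_pos: [0.4818, -0.3485, 0.0101]
tool_rot: [0.0, 0.997, 0.077, 0.0]
contact_force: [0.0, 0.0, -1.2]
gripper_width: 0.243
grasp_force: 59.8
```

>>> jog_arm --motion "0 0 0 .002 0 0 0; 0 0 0 .003 0 0 0; 0 0 0 .004 0 0 0; 0 0 0 .005 0 0 0; 0 0 0 .005 0 0 0"

```text
time: 9.38
tool_pos: [0.4819, -0.3486, 0.0092]
tool_rot: [-0.0, 0.997, 0.077, -0.0]
contact_force: [-5.0, 3.1, 11.7]
gripper_width: 0.239
grasp_force: 61.5
```

Contact. Release and lift.

>>> jog_arm --motion "30 0 0 0 0 0 0; 55 0 0 0 0 0 0; 60 0 0 0 0 0 0; 60 0 0 -.02 0 0 0; 60 0 0 -.1 0 0 0"

```text
time: 10.0
tool_pos: [0.4799, -0.3467, 0.0553]
tool_rot: [-0.002, 0.997, 0.077, -0.002]
contact_force: [-0.0, -0.5, 0.2]
gripper_width: 0.605
grasp_force: 0.0
```

>>> jog_arm --motion "60 0 0 -.08 0 0 0; 60 0 0 -.18 0 0 0; 60 0 0 -.28 0 0 0; 60 0 0 -.32 0 0 0; 60 0 0 -.32 0 0 0"

```text
time: 10.62
tool_pos: [0.4824, -0.3489, 0.219]
tool_rot: [0.001, 0.997, 0.077, 0.001]
contact_force: [0.8, -0.2, -0.2]
gripper_width: 0.601
grasp_force: 0.0
```

Run:
```python
from h import *
f=grab_frame("wrist");P=cloud(f)
a=f["color"]
g=grab_frame("top");b=g["color"][140:280,120:400]
b=cv2.resize(b,(768,384)); 
cv2.imwrite("pics/w3.png",cv2.cvtColor(cv2.resize(a,(512,384)),cv2.COLOR_RGB2BGR))
for d in cut_out("wrist","paddle")[:1]:
    q=P[d["pixels"]&(P[...,2]>.002)]
    print("paddle z",np.percentile(q[:,2],[2,25,50,75,98]))
    for lo,hi in ((.0,.022),(.023,.034)):
        s=q[(q[:,2]>lo)&(q[:,2]<hi)];r_=cv2.minAreaRect(s[:,:2].astype(np.float32));print(d["p"],len(s),np.round(r_[0],4),np.round(r_[1],4),r_[2])
p,r=pose();print(p)
go([.55,-.10,.26],1.0);
```

```text
paddle z [0.0066093  0.01756478 0.01831844 0.02021138 0.0269279 ]
0.8 5028 [ 0.5255 -0.3426] [0.1982 0.053 ] 9.952619552612305
0.8 1510 [ 0.4813 -0.3489] [0.0924 0.0208] 9.290792465209961
[ 0.48072281 -0.34743111  0.21431423]
go [ 0.55 -0.1   0.26] 1.0 -> 0.212 -0.468 -0.090 -0.003 0.001 -0.564
```

View pics/w3.png

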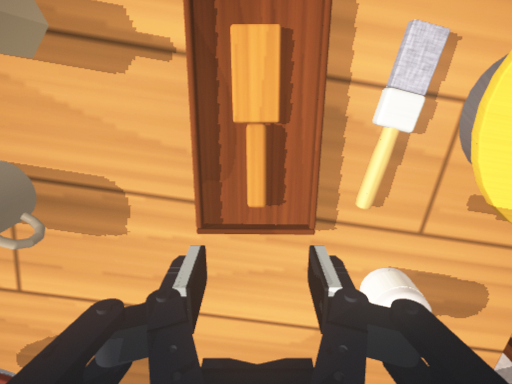

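Run:
```python
from h import *
go([.588,-.165,.25],1.45)
```

```text
go [ 0.588 -0.165  0.25 ] 1.45 -> 0.268 -0.328 -0.071 -0.003 0.000 -0.864
```

>>> jog_arm --motion "60 .05 -.07 -.03 0 0 -.12; 60 .11 -.14 -.06 0 0 -.24; 60 .16 -.21 -.071 0 0 -.36; 60 .22 -.27 -.071 0 0 -.48; 60 .268 -.328 -.071 0 0 -.6"

```text
time: 11.4
tool_pos: [0.5888, -0.164, 0.2498]
tool_rot: [-0.002, 0.863, 0.506, -0.001]
contact_force: [-0.7, -0.2, -0.3]
gripper_width: 0.599
grasp_force: 0.0
```

>>> jog_arm --motion "60 0 0 0 0 0 -.12; 60 0 0 0 0 0 -.24; 60 0 0 0 0 0 -.264; 60 0 0 0 0 0 -.264; 60 0 0 0 0 0 -.264"

```text
time: 12.02
tool_pos: [0.5888, -0.1659, 0.2522]
tool_rot: [-0.0, 0.749, 0.662, -0.0]
contact_force: [-0.5, -0.2, 1.1]
gripper_width: 0.602
grasp_force: 0.0
```

Run:
```python
from h import *
print(pose()[0])
f=grab_frame("wrist");P=cloud(f);np.savez("w4.npz",**f)
cv2.imwrite("pics/w4.png",cv2.cvtColor(f["color"],cv2.COLOR_RGB2BGR))
print([(round(d["p"],2),np.round(d["at"],4).tolist()) for d in place_of("wrist","loose_bottle")][:4])
from scipy.optimize import minimize
for d in cut_out("wrist","loose_bottle")[:1]:
  for lo,hi in ((.066,.079),(.109,.12)):
    q=P[d["pixels"]&(P[...,2]>lo)&(P[...,2]<hi)][:,:2];h=cv2.convexHull(q.astype(np.float32))[:,0]
    print(d["p"],len(q),"minmax",q.min(0),q.max(0))
    best=[]
    for a in np.arange(0,60,1.):
        w=[np.ptp(h@[np.cos(np.radians(a+k)),np.sin(np.radians(a+k))]) for k in(0,60,120)]
        best.append((sum(w),a,np.round(w,4)))
    b=min(best,key=lambda t:t[0]);print(b[1:])
    a=b[1];N=np.array([[np.cos(np.radians(a+k)),np.sin(np.radians(a+k))] for k in(0,60,120)])
    mid=[(np.max(h@n)+np.min(h@n))/2 for n in N];print("centre",np.linalg.lstsq(N,mid,rcond=None)[0])
```

```text
[ 0.58880151 -0.16585121  0.25222087]
[(0.76, [0.5889, -0.0798, 0.0012])]
0.72 3423 minmax [ 0.55480841 -0.118026  ] [ 0.62169501 -0.04421701]
(np.float64(2.0), array([0.0661, 0.0662, 0.066 ]))
centre [ 0.5882298  -0.08120471]
0.72 750 minmax [ 0.5762587  -0.09442408] [ 0.60035437 -0.06795158]
(np.float64(2.0), array([0.024 , 0.024 , 0.0239]))
centre [ 0.58832706 -0.08132811]
```

View pics/w4.png

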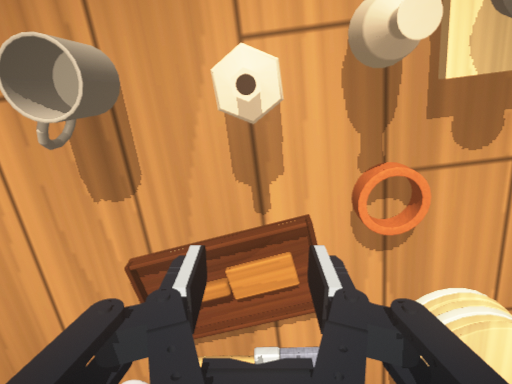

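The bottle is at pixel (247,85), upright, with nothing near it. The fit gives centre (0.588,-0.081), flats at 2°, and widths of 66 and 24 mm, which match the given sizes.

Run:
```python
from h import *
go([.5883,-.0813,.252],1.606)
go([.5883,-.0813,.080],1.606)
```

```text
go [ 0.5883 -0.0813  0.252 ] 1.606 -> 0.168 -0.022 0.002 0.000 -0.000 -0.105
go [ 0.5883 -0.0813  0.08  ] 1.606 -> 0.168 -0.022 0.346 0.000 -0.000 -0.105
```

>>> jog_arm --motion "60 .08 -.01 .002 0 0 -.06; 60 .168 -.022 .05 0 0 -.105; 60 .168 -.022 .13 0 0 -.105; 60 .168 -.022 .21 0 0 -.105; 60 .168 -.022 .25 0 0 -.105"

```text
time: 12.8
tool_pos: [0.5869, -0.0806, 0.1252]
tool_rot: [-0.002, 0.694, 0.72, -0.001]
contact_force: [-0.2, 0.2, 0.3]
gripper_width: 0.6
grasp_force: 0.0
```

Run:
```python
from h import *
go([.5883,-.0813,.080],1.606)
```

```text
go [ 0.5883 -0.0813  0.08  ] 1.606 -> -0.002 0.003 0.090 -0.002 -0.001 0.001
```

>>> jog_arm --motion "60 0 0 .04 0 0 0; 60 0 0 .08 0 0 0; 60 0 0 .094 0 0 0; 60 0 0 .094 0 0 0; 60 0 0 .094 0 0 0"

```text
time: 13.42
tool_pos: [0.5891, -0.0813, 0.0819]
tool_rot: [0.001, 0.694, 0.72, 0.0]
contact_force: [1.0, 0.5, -0.0]
gripper_width: 0.6
grasp_force: 0.0
```

>>> jog_arm --motion "40 0 0 0 0 0 0; 32 0 0 0 0 0 0; 25 0 0 0 0 0 0; 0 0 0 0 0 0 0; 0 0 0 0 0 0 0"

```text
time: 14.05
tool_pos: [0.5887, -0.0811, 0.0814]
tool_rot: [0.0, 0.694, 0.72, 0.0]
contact_force: [0.6, 0.2, 2.1]
gripper_width: 0.269
grasp_force: 58.9
```

>>> jog_arm --motion "0 0 0 -.03 0 0 0; 0 0 0 -.1 0 0 0; 0 0 0 -.19 0 0 0; 0 0 0 -.29 0 0 0; 0 0 0 -.36 0 0 0"

```text
time: 14.68
tool_pos: [0.5883, -0.081, 0.2636]
tool_rot: [0.001, 0.694, 0.72, 0.0]
contact_force: [0.6, -0.1, -2.6]
gripper_width: 0.274
grasp_force: 59.4
```

Run:
```python
from h import *
print(pose()[0],state()['gripper_width'])
go([.507,.165,.26],1.523)
```

```text
[ 0.58830634 -0.08104285  0.26355101] 0.2737782278031775
go [0.507 0.165 0.26 ] 1.523 -> 0.498 -0.145 0.007 0.001 0.000 0.056
```

>>> jog_arm --motion "0 .06 -.018 0 0 0 .01; 0 .15 -.044 0 0 0 .02; 0 .25 -.073 0 0 0 .03; 0 .35 -.1 0 0 0 .04; 0 .44 -.128 0 0 0 .056"

```text
time: 15.3
tool_pos: [0.5149, 0.138, 0.2605]
tool_rot: [-0.0, 0.724, 0.69, -0.0]
contact_force: [0.3, -0.1, -2.3]
gripper_width: 0.265
grasp_force: 59.4
```

>>> jog_arm --motion "0 .04 -.012 0 0 0 0; 0 .058 -.017 0 0 0 0; 0 .058 -.017 0 0 0 0; 0 .058 -.017 0 0 0 0; 0 .058 -.017 0 0 0 0"

```text
time: 15.92
tool_pos: [0.5094, 0.165, 0.2607]
tool_rot: [0.0, 0.724, 0.69, -0.0]
contact_force: [-0.0, -0.7, -2.7]
gripper_width: 0.267
grasp_force: 59.5
```

```bash
cat > fit.py <<'E'
from h import *
from scipy.optimize import least_squares
def hexfit(q):
    h=cv2.convexHull(q.astype(np.float32))[:,0];best=None
    for a in np.arange(-30,30,.5):
        N=np.array([[np.cos(np.radians(a+k)),np.sin(np.radians(a+k))] for k in(0,60,120)])
        s=h@N.T;w=np.ptp(s,axis=0)
        if best is None or w.sum()<best[0]: best=(w.sum(),a,w,np.linalg.lstsq(N,(s.max(0)+s.min(0))/2,rcond=None)[0])
    return best[1:]
def tops(P,zlo,zhi,box):
    m=((P[...,2]>zlo)&(P[...,2]<zhi)&(P[...,0]>box[0])&(P[...,0]<box[1])&(P[...,1]>box[2])&(P[...,1]<box[3])).astype(np.uint8)
    n,l,st,c=cv2.connectedComponentsWithStats(m,connectivity=8)
    return [P[l==i][:,:2] for i in range(1,n) if st[i,4]>60]
E
python3 - <<'E'
from fit import *
print(pose()[0])
f=grab_frame("wrist");P=cloud(f);np.savez("w5.npz",**f)
cv2.imwrite("pics/w5.png",cv2.cvtColor(f["color"],cv2.COLOR_RGB2BGR))
for q in tops(P,.118,.135,(.42,.66,.2,.40)):
    a,w,c=hexfit(q);print("neck",len(q),a,np.round(w,4),np.round(c,4))
E
```

```text
[0.50944072 0.16498912 0.26074203]
neck 889 -2.5 [0.0244 0.0241 0.024 ] [0.5685 0.2681]
```

View pics/w5.png

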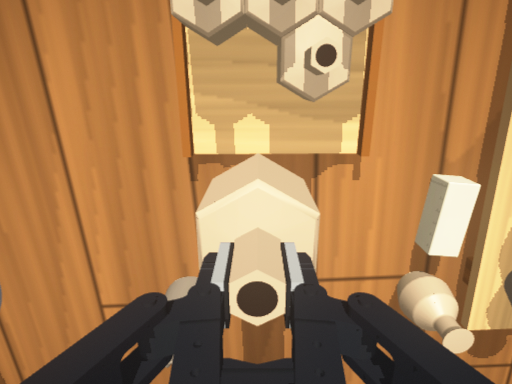

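>>> jog_arm --motion "0 .04 0 0 0 0 0; 0 .08 0 0 0 0 0; 0 .1 0 0 0 0 0; 0 .1 0 0 0 0 0; 0 .1 0 0 0 0 0"

```text
time: 16.6
tool_pos: [0.5115, 0.2158, 0.2607]
tool_rot: [0.0, 0.724, 0.69, -0.0]
contact_force: [-0.3, -0.2, -2.9]
gripper_width: 0.276
grasp_force: 59.5
```

Run:
```python
from fit import *
p,r=pose();print(p,r.as_matrix()[:,1])
f=grab_frame("wrist");P=cloud(f)
C=[]
for q in tops(P,.118,.135,(.42,.66,.2,.40)):
    a,w,c=hexfit(q);print("neck",len(q),a,np.round(w,4),np.round(c,4));C.append(c)
for q in tops(P,.079,.090,(.42,.66,.2,.40)): print("body",len(q),q.min(0),q.max(0))
for q in tops(P,.285,.305,(.42,.66,.1,.40)):
    a,w,c=hexfit(q);print("held neck",len(q),a,np.round(w,4),np.round(c,4))
m=(P[...,2]>.1)&(P[...,0]>.42)&(P[...,1]>.16)&(P[...,1]<.27);print("held z max",np.percentile(P[m][:,2],[50,90,99]))
# model: tray pose from neck centres
M=np.array([[-66.6,66],[0,66],[66.6,66],[33.3,8.3]])/1e3
from scipy.optimize import least_squares
C=np.array(C)
def T(x,m): c,s=np.cos(x[2]),np.sin(x[2]);return m@np.array([[c,s],[-s,c]])+x[:2]
n=T([.5355,.2612,-.044],M);idx=[np.argmin(np.hypot(*(n-c).T)) for c in C]
s=least_squares(lambda x:(T(x,M[idx])-C).ravel(),[.5355,.2612,-.044])
print(idx,"tray",s.x,np.degrees(s.x[2]),"res mm",np.round(s.fun*1e3,1),"gap",T(s.x,np.array([-.0333,.0083])))
```

```text
[0.51146186 0.21577376 0.26072177] [ 9.98886052e-01 -4.71872481e-02 -1.34518442e-04]
neck 900 -2.5 [0.0244 0.0239 0.0243] [0.4715 0.3302]
neck 881 -2.5 [0.0242 0.0242 0.024 ] [0.5379 0.3273]
neck 958 -2.5 [0.0247 0.0246 0.024 ] [0.6044 0.3243]
neck 735 -3.5 [0.0243 0.0242 0.0241] [0.5686 0.2683]
body 13917 [0.4377937  0.23095566] [0.63817136 0.36784569]
held neck 5062 23.5 [0.0478 0.0288 0.0446] [0.5099 0.2185]
held neck 108 -25.0 [0.0062 0.0064 0.002 ] [0.4805 0.2231]
held neck 103 28.5 [0.0059 0.0015 0.0065] [0.5406 0.2204]
held z max [0.31514872 0.33936527 0.34550217]
[np.int64(0), np.int64(1), np.int64(2), np.int64(3)] tray [ 0.53499001  0.26136004 -0.04436416] -2.541878910734759 res mm [-0.1  0.  -0.   0.   0.1  0.   0.1 -0.1] gap [0.50209088 0.27112871]
```

Run:
```python
from fit import *
p,r=pose();f=grab_frame("wrist");P=cloud(f);col=f["color"].astype(int)
b=(col.min(-1)>70)&(col[...,0]-col[...,2]>15)
d=np.hypot(P[...,0]-p[0],P[...,1]-p[1])
for rad,lo,hi in ((.02,.285,.305),(.055,.24,.27)):
    m=b&(d<rad)&(P[...,2]>lo)&(P[...,2]<hi);q=P[m]
    zm=np.median(q[:,2]);print(len(q),"z",np.percentile(q[:,2],[5,50,95]))
    k=m&(abs(P[...,2]-zm)<.003);a,w,c=hexfit(P[k][:,:2]);print(a,np.round(w,4),np.round(c,4),"minus tcp",np.round((c-p[:2])*1e3,1))
    ys,xs=np.nonzero(k);print(xs.min(),xs.max(),ys.min(),ys.max())
```

```text
1961 z [0.28635768 0.2932783  0.29437966]
-4.0 [0.0233 0.0264 0.0257] [0.5108 0.2155] minus tcp [-0.7 -0.1]
229 285 264 325
7110 z [0.24571291 0.25201984 0.26344573]
-3.0 [0.0644 0.0611 0.0602] [0.5106 0.2183] minus tcp [-0.9  2.7]
196 318 181 268
```

Run:
```python
from fit import *
go([.5009,.2632,.2607],np.pi/2-.0444)
go([.5009,.2632,.110],np.pi/2-.0444)
go([.5009,.2632,.098],np.pi/2-.0444)
```

```text
go [0.5009 0.2632 0.2607] 1.526 -> 0.094 -0.026 0.000 0.000 0.000 -0.002
go [0.5009 0.2632 0.11  ] 1.526 -> 0.094 -0.026 0.302 0.000 0.000 -0.002
go [0.5009 0.2632 0.098 ] 1.526 -> 0.094 -0.026 0.326 0.000 0.000 -0.002
```

>>> jog_arm --motion "0 .05 -.013 0 0 0 -.002; 0 .09 -.026 0 0 0 -.002; 0 .094 -.026 .02 0 0 -.002; 0 .094 -.026 .07 0 0 -.002; 0 .094 -.026 .12 0 0 -.002"

```text
time: 17.32
tool_pos: [0.5009, 0.2625, 0.1997]
tool_rot: [0.0, 0.723, 0.691, -0.0]
contact_force: [-0.1, -0.4, -2.8]
gripper_width: 0.275
grasp_force: 59.5
```

>>> jog_arm --motion "0 0 0 .05 0 0 0; 0 0 0 .1 0 0 0; 0 0 0 .14 0 0 0; 0 0 0 .17 0 0 0; 0 0 0 .17 0 0 0"

```text
time: 17.95
tool_pos: [0.5, 0.2628, 0.1143]
tool_rot: [-0.001, 0.723, 0.691, -0.001]
contact_force: [0.1, 1.0, -2.1]
gripper_width: 0.269
grasp_force: 59.4
```

Run:
```python
from fit import *
print(pose()[0],state()['contact_force'])
go([.5009,.2632,.098],np.pi/2-.0444)
```

```text
[0.4999759  0.26283088 0.11427735] [ 0.06988065  1.03357397 -2.064365  ]
go [0.5009 0.2632 0.098 ] 1.526 -> 0.001 0.002 0.033 -0.002 0.001 -0.000
```

>>> jog_arm --motion "0 0 0 .01 0 0 0; 0 0 0 .02 0 0 0; 0 0 0 .03 0 0 0; 0 0 0 .034 0 0 0; 0 0 0 .034 0 0 0"

```text
time: 18.58
tool_pos: [0.5007, 0.2633, 0.0986]
tool_rot: [-0.0, 0.723, 0.691, -0.0]
contact_force: [0.5, -0.4, -1.6]
gripper_width: 0.269
grasp_force: 59.5
```

Run:
```python
from fit import *
print(pose()[0],state()['contact_force'])
go([.5025,.2706,.0965],np.pi/2-.0444)
```

```text
[0.50066368 0.26334577 0.09862112] [ 0.47573175 -0.38863844 -1.55849896]
go [0.5025 0.2706 0.0965] 1.526 -> 0.015 0.003 0.004 -0.000 0.000 -0.000
```

>>> jog_arm --motion "0 .003 .001 .002 0 0 0; 0 .006 .001 .004 0 0 0; 0 .009 .002 .004 0 0 0; 0 .012 .002 .004 0 0 0; 0 .013 .002 .004 0 0 0"

```text
time: 19.2
tool_pos: [0.5021, 0.2699, 0.0968]
tool_rot: [0.0, 0.723, 0.691, 0.0]
contact_force: [0.5, -1.1, -2.2]
gripper_width: 0.268
grasp_force: 59.5
```

>>> jog_arm --motion "0 .001 0 0 0 0 0; 0 .001 0 0 0 0 0; 0 .002 .001 0 0 0 0; 0 .002 .001 0 0 0 0; 0 .002 .001 0 0 0 0"

```text
time: 19.82
tool_pos: [0.5026, 0.2708, 0.0968]
tool_rot: [-0.0, 0.723, 0.691, -0.0]
contact_force: [-0.5, 0.1, -1.7]
gripper_width: 0.27
grasp_force: 59.5
```

>>> jog_arm --motion "0 .001 0 0 0 0 0; 0 .001 0 0 0 0 0; 0 .001 0 0 0 0 0; 0 .001 0 0 0 0 0; 0 .001 0 0 0 0 0"

```text
time: 20.45
tool_pos: [0.5026, 0.2713, 0.0968]
tool_rot: [-0.0, 0.723, 0.691, 0.0]
contact_force: [0.5, -0.3, -3.3]
gripper_width: 0.271
grasp_force: 59.5
```

Run:
```python
from fit import *
p,r=pose();print(p,state()['contact_force'],state()['ft_torque'])
f=grab_frame("wrist");P=cloud(f)
for q in tops(P,.118,.135,(.42,.66,.24,.40)):
    a,w,c=hexfit(q);print("neck",len(q),a,np.round(w,4),np.round(c,4))
cv2.imwrite("pics/w6.png",cv2.cvtColor(f["color"],cv2.COLOR_RGB2BGR))
```

```text
[0.50263214 0.2712875  0.09680994] [ 0.53502821 -0.25983349 -3.27148485] [ 0.02391303 -0.0302642  -0.01831708]
neck 4048 -3.0 [0.0246 0.0247 0.024 ] [0.4715 0.3301]
neck 4080 -2.0 [0.0248 0.0241 0.0248] [0.538  0.3271]
neck 1340 -2.5 [0.0139 0.019  0.0249] [0.599 0.323]
neck 4901 22.5 [0.0459 0.0285 0.0418] [0.5013 0.2732]
neck 3144 -3.0 [0.0254 0.0245 0.0262] [0.5686 0.2681]
```

View pics/w6.png

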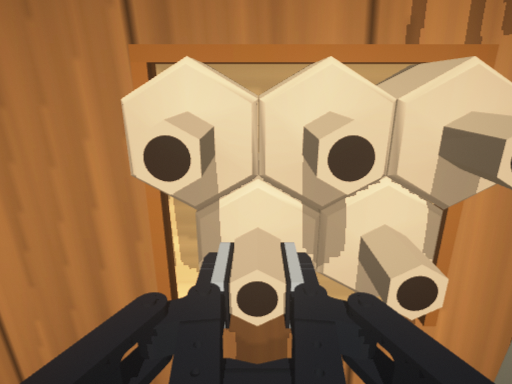

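The held bottle sits in the notch (top at about (258,210)). Its faces are flush with the neighbours, which haven't moved. Now I'll lower it gently.

>>> jog_arm --motion "0 0 0 .001 0 0 0; 0 0 0 .002 0 0 0; 0 0 0 .003 0 0 0; 0 0 0 .004 0 0 0; 0 0 0 .004 0 0 0"

```text
time: 21.12
tool_pos: [0.5026, 0.2713, 0.0947]
tool_rot: [-0.0, 0.723, 0.691, -0.0]
contact_force: [-0.4, -1.0, -2.9]
gripper_width: 0.272
grasp_force: 59.5
```

>>> jog_arm --motion "0 0 0 .001 0 0 0; 0 0 0 .001 0 0 0; 0 0 0 .002 0 0 0; 0 0 0 .002 0 0 0; 0 0 0 .002 0 0 0"

```text
time: 21.75
tool_pos: [0.5026, 0.2713, 0.0938]
tool_rot: [-0.0, 0.723, 0.691, 0.0]
contact_force: [-1.0, 0.0, -3.1]
gripper_width: 0.271
grasp_force: 59.5
```

>>> jog_arm --motion "0 0 0 .001 0 0 0; 0 0 0 .001 0 0 0; 0 0 0 .002 0 0 0; 0 0 0 .002 0 0 0; 0 0 0 .002 0 0 0"

```text
time: 22.38
tool_pos: [0.5028, 0.2714, 0.0934]
tool_rot: [0.0, 0.723, 0.691, 0.0]
contact_force: [-2.1, -1.3, 1.5]
gripper_width: 0.271
grasp_force: 60.2
```

>>> jog_arm --motion "32 0 0 0 0 0 0; 38 0 0 0 0 0 0; 44 0 0 0 0 0 0; 50 0 0 0 0 0 0; 50 0 0 0 0 0 0"

```text
time: 23.0
tool_pos: [0.5026, 0.2713, 0.0928]
tool_rot: [0.0, 0.723, 0.691, 0.0]
contact_force: [-1.0, -0.2, -0.6]
gripper_width: 0.496
grasp_force: 0.0
```

>>> jog_arm --motion "50 0 0 -.02 0 0 0; 50 0 0 -.08 0 0 0; 50 0 0 -.16 0 0 0; 50 0 0 -.26 0 0 0; 50 0 0 -.32 0 0 0"

```text
time: 23.62
tool_pos: [0.5035, 0.2717, 0.2571]
tool_rot: [0.001, 0.723, 0.691, 0.002]
contact_force: [0.5, -0.2, 0.6]
gripper_width: 0.499
grasp_force: 0.0
```

>>> jog_arm --motion "50 -.05 0 0 0 0 0; 50 -.12 0 0 0 0 0; 50 -.12 0 0 0 0 0; 50 -.12 0 0 0 0 0; 50 -.12 0 0 0 0 0"

```text
time: 24.25
tool_pos: [0.5, 0.2121, 0.253]
tool_rot: [-0.0, 0.722, 0.692, 0.0]
contact_force: [0.3, 0.4, -0.1]
gripper_width: 0.498
grasp_force: 0.0
```

Run:
```python
from fit import *
print(pose()[0])
f=grab_frame("wrist");P=cloud(f)
for q in tops(P,.118,.135,(.42,.66,.2,.40)):
    a,w,c=hexfit(q);print("neck",len(q),a,np.round(w,4),np.round(c,4),"z",0)
m=(P[...,2]>.118)&(P[...,2]<.135)&(abs(P[...,0]-.502)<.02)&(abs(P[...,1]-.271)<.02);print("z",np.median(P[m][:,2]))
cv2.imwrite("pics/w7.png",cv2.cvtColor(f["color"],cv2.COLOR_RGB2BGR))
```

```text
[0.49995657 0.21205863 0.25296961]
neck 961 -2.5 [0.0243 0.024  0.0244] [0.4714 0.3302] z 0
neck 960 -2.5 [0.0242 0.0243 0.024 ] [0.5379 0.3273] z 0
neck 1044 -3.0 [0.0252 0.0247 0.0239] [0.6045 0.3243] z 0
neck 750 -2.5 [0.0233 0.0241 0.0241] [0.5024 0.2711] z 0
neck 804 -2.5 [0.0245 0.024  0.0245] [0.5686 0.2681] z 0
z 0.12639714966669177
```

View pics/w7.png

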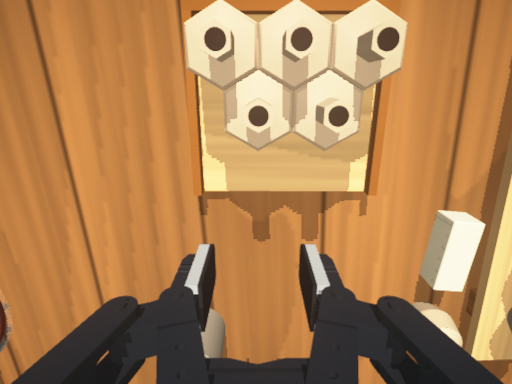

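All five bottles stand packed, with the new one at (258,115). It is within 0.3 mm of the gap pose, with its flats aligned. Handing in.

```bash
python3 -c "
from plant import *
print(job_done())"
```

```text
the job is handed in; nothing more can be done
None
```

The job is done and handed in: the paddle lies flat in the tool tray, and the loose bottle stands in the freed gap, about 0.3 mm from its ideal place by the wrist camera, with its flats flush and the packed bottles unmoved.

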